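# Fill a jar with walnuts through the funnel

## Robot

A 6-joint arm with a two-finger parallel gripper is mounted at the origin on a cart in front of the work surface, level with it; the furniture and walls round the work are solid. World frame = base frame: x ahead of the robot, y to its left, z up, the work surface at z = 0. Lengths are in m, angles in rad, forces in N, time in s.
With the tool pointing down it reaches from about 0.375 to 0.975 m from the base axis. Payload 3.8 kg.
Tool frame: the origin (TCP) lies midway between the tips of the shut fingers; the grasp point (between the pads) lies 19 mm behind it; z points along the fingers, y is the line along which they close (so a half turn about z gives the same grasp; the last joint's range is limited). The gripper opens to 88 mm and grips with 3 to 60 N. Pads are 18 mm wide; open, the fingers measure 123 mm over their backs; the gripper's body (75 mm by 187 mm) begins 45 mm behind the grasp point.
Start: joints at [-1.148, 0.264, 1.604, -0, 1.274, -0.037], TCP at [0.3, -0.605, 0.239] pointing down, gripper open.
Joint ranges: [-2.63, 2.63], [-0.94, 2.18], [0.31, 2.57], [-1.31, 4.45], [0, 2.66], [-2.55, 2.55]. Speed limits (rad/s): [2.57, 2.57, 3.14, 3.14, 3.14, 3.14].

## Interface

Orientations are given as a rotation vector (axis times angle).
In Python, from cell import manip, inverse_kinematics, cams, order gives the robot as it stands. Calls block until the motion is done:
- manip.move_pose(position, orientation): joint-space move of the TCP to a pose.
- manip.move_linear(position, rate=0.15, rot=None): straight line of the TCP; rot=None keeps the orientation; rate is the mean speed in m/s.
- manip.set_joints(angles): joint-space move.
- manip.set_gripper(opening, force=None): finger opening in m; force is the grip in N (None keeps the last); returns when the fingers have stopped.
- manip.dwell(seconds).
- inverse_kinematics(position, orientation): joint angles nearest the present ones, or None.
- manip.state(): the state.
- cams.capture(name): name is "scene" or "top" or "wrist"; returns a dict with "image" (480x640x3 uint8, blue, green, red), "z_map" (480x640 float32, m along the optical axis (not along the pixel's ray), 0 where there is no reading), "intrinsics" (3x3 intrinsics, pixels), "position" and "orientation" of the camera in the world; the wrist camera has in their place "T_tool_cam" (4x4, takes a point from camera to tool coordinates, whose origin is the TCP and whose axes are the flange's). Camera axes: x right, y down, z forward; pixel columns grow to the right and rows downward; lengths in m; the calibration is good to about 2 mm. A picture is of the moment at which its call begins: read the wrist's pose just before it.
A pose or a line that the arm cannot do raises manip.IKError and nothing moves.
- order.close_job(): hands the job in; it is judged then, once.
The state is a dict: "clock": time; "joint_pos": joint angles; "joint_velocities": joint speeds; "tau": joint torques, N m; "tool_pos": TCP position; "tcp_rot": TCP orientation; "contact_force": force on the tool from outside, world axes, zero at the start; "moment": the same for the moment, N m; "gripper_width": finger opening in m; "grasp_force": force on a finger pad.
Only numpy, scipy, OpenCV 4.12 (cv2) and the standard library are available. Lean on these libraries where they do the work, as an engineer would, in place of code of your own. Each camera call takes 0.05 s, during which the arm holds its last target. There are 200 camera calls.

## Task

Slide the carriage in so that the empty jar stands centred right under the funnel, then slowly tip the pan with its lever so that all five walnuts pour through the funnel into the jar. Let the pan back down and draw the carriage out again until the filled jar stands upright in its seat, well clear of the funnel. Leave the other things on the table where they are.

Things in the scene. Friction and masses are not known exactly. Their poses are not given: they have to be found in the camera images.
- stand: Jar-filling stand, fixed to the table: wooden plinth 190 x 290 mm, 54 mm high, with a column, a steel funnel, a tipping pan and a jar carriage, all in one line along its y axis. Origin: on the table surface right under the funnel's axis. z up. +y points along the slideway to the side where the jar stands at the start; -y to the side of the pan. Only z-yaw varies.
- spout (a point): Centre of the funnel's lower outlet, 172 mm above the stand's origin. Fixed. Outlet 66 mm inside, 72 mm outside; the funnel's mouth above it is 146 mm wide, its rim 236 mm above the table.
- carriage (a joint): How far the jar carriage has slid in from its outer stop, m: 0 = at the outer stop, growing along the stand's -y; range 0 to 0.170. At 0 the jar seat lies 115 to 145 mm (it varies) from the spout's axis, so the value at which the jar is under the spout must be worked out from the points; nothing stops or clicks there. The slide has 2 N of friction and stays where it is left.
- carriage_knob (a point): Centre of the 22 mm ball on top of the carriage's upright post (post 12 mm thick, 56 mm tall from the plywood deck). Ball centre is 121 mm above the table. It is 150 mm from the jar seat's centre, on the stand's +y side, and moves with the carriage.
- jar_seat (a point): Centre of the shallow ring (8 mm high) on the carriage deck in which the jar stands, 63 mm above the table. Moves with the carriage.
- jar_mouth (a point): Centre of the rim of the loose glass jar: straight-sided, 100 mm tall, 82 mm outside (85 at the rim), 76 mm inside, 0.25 kg, open at the top. z is the jar's axis. Its rim passes 9 mm below the spout.
- pan (a joint): Tipping angle of the steel pan, rad: 0 = at rest (floor sloping 0.11 rad back, so the walnuts stay in), growing as its back rises to pour into the funnel; range 0 to 1.25. Walnuts have all slid out by about 1.1. Let go, it sinks back to 0 in about a second (damped). Takes 3 to 6 N at the lever. Tip slowly, under 1 rad/s, or the walnuts may jam or fly.
- lever_knob (a point): Centre of the 22 mm ball at the end of the pan's lever (rod 10 mm thick, 75 mm from the axle to the ball's centre), beside the pan on the stand's -x side (137 mm from its middle). The lever turns with the pan: at rest it leans 0.70 rad from upright towards the stand's -y; pushing the ball towards the stand's +y tips the pan. Upright at pan angle 0.70, leaning 0.40 rad to +y at 1.10.
- pan_axle (a point): Point on the pan's axle at the foot of the lever, 246 mm above the table; the axle runs along the stand's x axis. Fixed. The pan (inside 71 mm wide, 137 mm long, walls 40 mm) lies between 35 and 175 mm from the funnel's axis towards -y; its back edge rises up to about 390 mm above the table when tipped, at least 90 mm from the lever's plane sideways.
- walnut_0_centre (a point): Centre of a loose walnut in its shell, about 32 mm across, 8 to 17 g; one of five that lie in the pan.
- walnut_1_centre (a point): Centre of a loose walnut in its shell, about 32 mm across, 8 to 17 g; one of five that lie in the pan.
- walnut_2_centre (a point): Centre of a loose walnut in its shell, about 32 mm across, 8 to 17 g; one of five that lie in the pan.
- walnut_3_centre (a point): Centre of a loose walnut in its shell, about 32 mm across, 8 to 17 g; one of five that lie in the pan.
- walnut_4_centre (a point): Centre of a loose walnut in its shell, about 32 mm across, 8 to 17 g; one of five that lie in the pan.
- cutter_round: Bystander: round tinplate pastry cutter with a strap handle, 66 mm wide, 41 mm high. Origin: underside centre.
- blue_box: Bystander: small patterned box 73 x 107 x 34 mm. Origin: underside centre.
- blue_scoop: Bystander: small blue enamel crumb scoop 94 x 114 x 33 mm on the right-hand board. Origin: underside centre.

How it is judged:
By the outcome, as a careful person would: the job done as asked, in the order asked, and still so for the second after the job is handed in, with the robot touching nothing.
It also fails if it takes over 72 s, if anything falls off the work surface, if the arm or the gripper's body presses on something with over 40 N, if the wrist force passes 120 N, or if a joint passes its speed limit or range.

## Working session

There is one attempt and no reset: what is moved stays moved. The work goes in short steps, each a Python script; the robot and the scene stay as the last script left them, time stands still between calls to the robot, and variables do not carry over. Pictures are saved under pics/ and viewed, at most 10 in all, crops included, and the job is handed in when it is done.

```bash
mkdir -p pics; ls; cat > h.py <<'E'
import numpy as np, cv2
from scipy.spatial.transform import Rotation as R
from cell import manip, inverse_kinematics, cams, order
def rotm(o):
    o=np.array(o,float)
    return o if o.shape==(3,3) else (R.from_rotvec(o).as_matrix() if o.size==3 else R.from_quat(o).as_matrix())
def cloud(c):
    K=c["intrinsics"];z=c["z_map"];v,u=np.mgrid[0:480,0:640]
    P=np.stack([(u-K[0,2])/K[0,0]*z,(v-K[1,2])/K[1,1]*z,z],-1)
    W=P@rotm(c["orientation"]).T+np.array(c["position"]); W[z==0]=np.nan
    return W
E
python3 - <<'E'
from h import *
for n in("scene","top"):
    c=cams.capture(n);cv2.imwrite(f"pics/{n}.png",c["image"]);print(n,c["position"],c["orientation"],c["intrinsics"].tolist())
    np.save(n+".npy",cloud(c)); np.save(n+"_img.npy",c["image"])
print(manip.state())
E
```

```text
pics
scene [-0.03852359  0.70928036  0.89584528] [-1.01405172  2.3872977  -1.07832967] [[468.5278465653544, 0.0, 320.9830608639452], [0.0, 468.5278465653544, 240.44705144625271], [0.0, 0.0, 1.0]]
top [0.4064779  0.16210693 1.43979848] [-2.18671238  2.17036016 -0.12983818] [[531.9051579917968, 0.0, 320.03869786998933], [0.0, 531.9051579917968, 241.1231260533015], [0.0, 0.0, 1.0]]
{'clock': 0.1, 'joint_pos': array([-1.14788970e+00,  2.64666198e-01,  1.60520223e+00, -1.05315742e-05,
        1.27372411e+00, -3.68805527e-02]), 'joint_velocities': array([ 0.00057433, -0.00305862, -0.00211377, -0.00027989,  0.00122521,
        0.00092576]), 'tau': array([ 9.61337719e-04, -5.03619075e+01, -3.58070362e+01,  7.31070293e-02,
        2.33038055e-02, -6.54174187e-05]), 'tool_pos': array([ 0.29928285, -0.60431706,  0.23753936]), 'tcp_rot': array([-3.05702899e+00, -7.15444910e-01,  6.17712127e-04]), 'contact_force': array([-0.3308498 ,  0.59827131,  1.00750002]), 'moment': array([0.00411536, 0.06059643, 0.01729651]), 'grasp_force': 0.0, 'gripper_width': 0.08793649182081703}
```

View pics/scene.png

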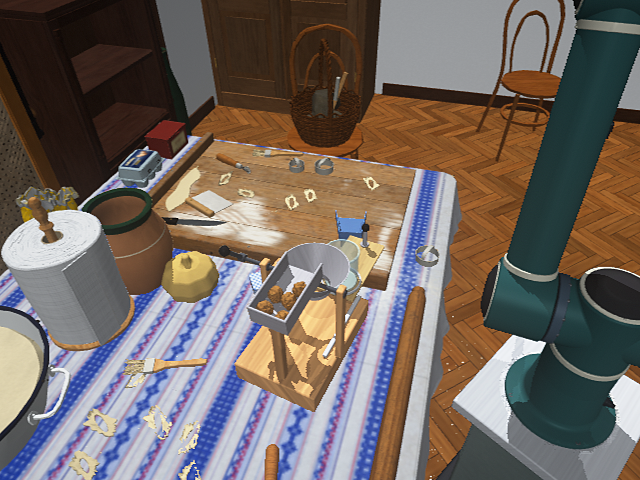

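View pics/top.png

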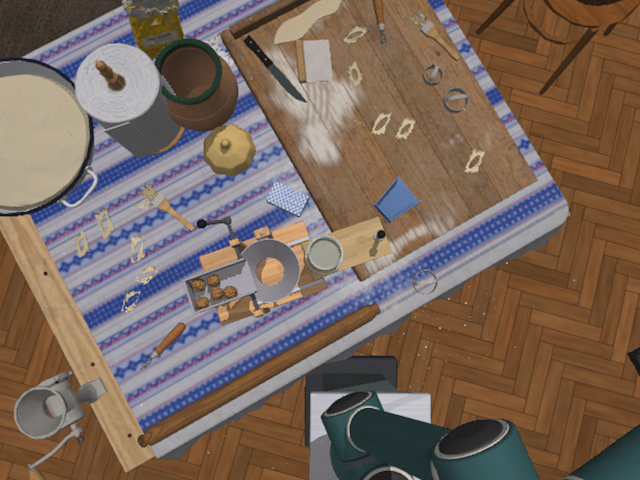

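The scene shows the stand with its pan to the left and the jar to the right. In the top image the funnel is at (270,270), the jar at (325,254), the carriage knob at (381,235) and the lever knob at (201,224).

```bash
python3 - <<'E'
from h import *
from scipy.optimize import least_squares
W=np.load("top.npy")
def ring(u,v,r,zlo,zhi):
    s=W[v-r:v+r,u-r:u+r].reshape(-1,3);return s[(s[:,2]>zlo)&(s[:,2]<zhi)]
def circ(p):
    f=least_squares(lambda q:np.hypot(p[:,0]-q[0],p[:,1]-q[1])-q[2],[*p[:,:2].mean(0),.05],loss='soft_l1',f_scale=.002);return f.x,len(p)
print("funnel",circ(ring(270,270,40,.229,.242)))
print("jar",circ(ring(325,254,24,.155,.170)))
for n,u,v,zl in(("cknob",381,235,.115),("lever",201,224,.295)):
    p=ring(u,v,9,zl,.4);print(n,len(p),np.median(p,0),p.max(0),p.min(0))
S=np.load("scene.npy")
for lo,hi,n in((.112,.14,"c"),(.29,.32,"l")):
    m=(S[...,2]>lo)&(S[...,2]<hi)
    p=S[m]; print(n,len(p),p.mean(0))
E
```

```text
funnel (array([0.46054963, 0.25680089, 0.06895261]), 445)
jar (array([0.50858407, 0.12586547, 0.03987715]), 204)
cknob 59 [ 0.55777467 -0.01345425  0.12858953] [ 0.56916794 -0.00493238  0.13542857] [ 0.54822477 -0.02428464  0.11627583]
lever 84 [0.55553237 0.39344219 0.31078275] [0.56704723 0.40440608 0.31763474] [0.54642579 0.38136288 0.29583045]
c 5786 [0.9985093  0.3534692  0.12696155]
l 5459 [0.48765077 0.13054667 0.30547797]
```

```bash
cat >> h.py <<'E'
F=np.array([.4605,.2568]);ey=np.array([.338,-.941]);ey/=np.linalg.norm(ey);ex=np.array([ey[1],-ey[0]])
def P(x,y,z): return np.array([*(F+x*ex+y*ey),z])
def rots(d):  # tool z down, tool y along +-d
    out=[]
    for s in(1,-1):
        y=np.array([*d,0])*s;z=np.array([0,0,-1.]);out.append(R.from_matrix(np.stack([np.cross(y,z),y,z],1)).as_rotvec())
    return out
def best(p,d):
    q0=manip.state()["joint_pos"];c=[(abs(q-q0).max(),r.tolist(),q) for r in rots(d) if (q:=inverse_kinematics(p,r)) is not None]
    return min(c,key=lambda t:t[0])
def wrist():
    s=manip.state();c=cams.capture("wrist");T=np.eye(4);T[:3,:3]=rotm(s["tcp_rot"]);T[:3,3]=s["tool_pos"];T=T@c["T_tool_cam"]
    c["position"]=T[:3,3];c["orientation"]=T[:3,:3];return c
def st(): s=manip.state();return round(s["clock"],2),s["tool_pos"].round(4),s["contact_force"].round(1),round(s["gripper_width"],4)
E
python3 - <<'E'
from h import *
for n,p,d in(("cknob",P(0,.287,.102),ex),("cin",P(0,.15,.102),ex),("lev",P(-.137,-.12,.295),ey),("lev2",P(-.137,-.03,.31),ey),("view",P(0,.2,.45),ex)):
    try: b=best(p,d);print(n,np.round(p,3),np.round(b[1],3),b[2].round(2))
    except ValueError: print(n,"none")
p=P(0,.2,.45);b=best(p,ex);manip.move_pose(p,b[1]);print(st())
c=wrist();cv2.imwrite("pics/w1.png",c["image"]);np.save("w1.npy",cloud(c));print(c["T_tool_cam"].round(3).tolist(),c["position"])
E
```

```text
cknob [ 0.558 -0.013  0.102] [1.807 2.57  0.   ] [-0.07  0.17  1.99  0.    0.98 -0.41]
cin [0.511 0.116 0.102] [1.807 2.57  0.   ] [ 0.17  0.11  2.06  0.    0.98 -0.17]
lev [0.549 0.416 0.295] [ 0.539 -3.095 -0.   ] [ 0.61  0.26  1.5  -0.    1.38 -1.3 ]
lev2 [0.579 0.331 0.31 ] [ 0.539 -3.095 -0.   ] [ 0.48  0.22  1.53 -0.    1.39 -1.43]
view [0.528 0.069 0.45 ] [1.807 2.57  0.   ] [ 0.08 -0.07  1.59  0.    1.62 -0.26]
(2.73, array([0.5283, 0.0679, 0.4495]), array([ 0.2, -0.8, -0.1]), 0.0884)
[[0.0, -0.963, -0.268, 0.07], [1.0, 0.0, 0.001, 0.001], [-0.001, -0.268, 0.963, -0.146], [0.0, 0.0, 0.0, 1.0]] [0.50532327 0.13380524 0.59528915]
```

View pics/w1.png

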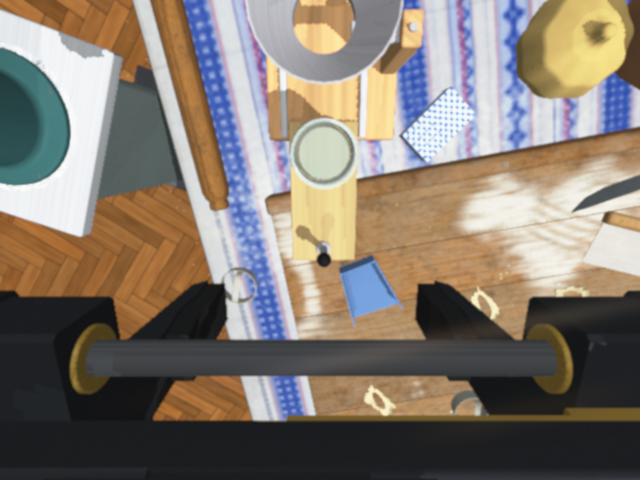

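The wrist view shows the funnel at (325,20), the jar mouth at (324,153) and the knob at (323,259), all in line. The blue scoop is next to the deck end at (370,288), and I need its height and clearance.

```bash
python3 - <<'E'
from h import *
from scipy.optimize import least_squares
W=np.load("w1.npy").reshape(-1,3);W=W[~np.isnan(W[:,0])]
S=np.c_[(W[:,:2]-F)@ex,(W[:,:2]-F)@ey,W[:,2]]
def circ(p):
    f=least_squares(lambda q:np.hypot(p[:,0]-q[0],p[:,1]-q[1])-q[2],[*p[:,:2].mean(0),.05],loss='soft_l1',f_scale=.002);return f.x.round(4),len(p)
def sel(x0,x1,y0,y1,z0,z1): return S[(S[:,0]>x0)&(S[:,0]<x1)&(S[:,1]>y0)&(S[:,1]<y1)&(S[:,2]>z0)&(S[:,2]<z1)]
f=sel(-.1,.1,-.1,.1,.231,.24);f=f[np.hypot(f[:,0],f[:,1])>.06];print("funnel",circ(f),f.min(0),f.max(0))
print("jar",circ(sel(-.06,.06,.07,.2,.158,.17)))
k=sel(-.03,.03,.25,.32,.112,.14)
g=least_squares(lambda q:np.linalg.norm(k-q,axis=1)-.011,k.mean(0)-[0,0,.01],loss='soft_l1',f_scale=.001).x;print("knob",len(k),g)
d=sel(-.06,.06,.16,.35,.055,.075);print("deck",np.percentile(d,[1,50,99],axis=0))
# deck direction: midline fit
ys=np.arange(.18,.30,.01);m=[np.mean(np.percentile(d[abs(d[:,1]-y)<.005][:,0],[2,98])) for y in ys];print("slope",np.polyfit(ys,m,1))
E
```

```text
funnel (array([-0.0033, -0.0008,  0.0694]), 1387) [-7.53076171e-02  1.05685422e-04  2.31000880e-01] [0.06881206 0.07081607 0.23799634]
jar (array([-0.0046,  0.1382,  0.0398]), 821)
knob 179 [-0.00406084  0.28734027  0.12076812]
deck [[-0.05417449  0.16177243  0.05927966]
 [-0.00420987  0.23640114  0.06277223]
 [ 0.04606825  0.32555706  0.06913447]]
slope [-0.00472436 -0.00283273]
```

```bash
python3 - <<'E'
from h import *
r=best(P(-.003,.2875,.2),ex)[1]
manip.move_pose(P(-.003,.2875,.2),r);manip.move_linear(P(-.003,.2875,.102),.12)
print(st());manip.set_gripper(.03,10);print(st());manip.set_gripper(.0,12);manip.dwell(.2)
s=manip.state();f=s["contact_force"];print(st(),s["grasp_force"],"stand xy force",f[:2]@ex,f[:2]@ey)
c=wrist();cv2.imwrite("pics/w2.png",c["image"])
E
```

```text
(4.78, array([ 0.5613, -0.0127,  0.1029]), array([ 0.3, -0. , -0.1]), 0.0879)
(5.73, array([ 0.5605, -0.0128,  0.102 ]), array([ 0.7,  0.7, -0.3]), 0.0298)
(6.24, array([ 0.5608, -0.0127,  0.1021]), array([ 2.6,  1.1, -0.4]), 0.0204) 11.971427276730537 stand xy force -2.7857057834656005 -0.16712664814434178
```

View pics/w2.png

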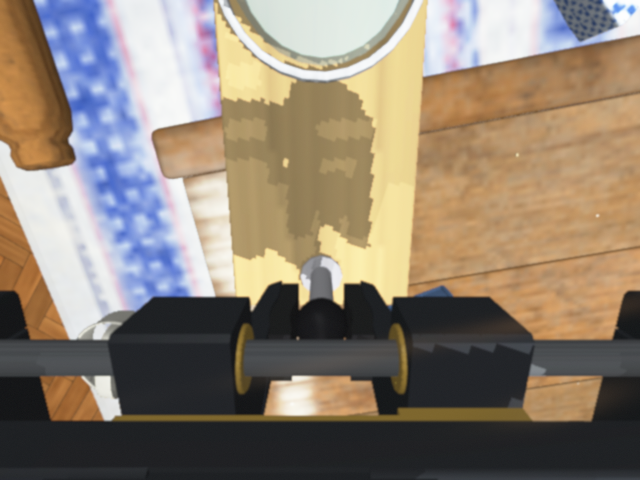

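The ball at (322,320) sits between the pads, and the side force is small. Next I slide the carriage in.

```bash
python3 - <<'E'
from h import *
manip.set_gripper(0,20)
p=manip.state()["tool_pos"]
p0=p.copy(); p[2]=.102
for k in(.05,.1,.139):
    q=p.copy();q[:2]-=k*ey;manip.move_linear(q,.06);s=manip.state();f=s["contact_force"][:2];print(st(),f@ex,f@ey)
manip.dwell(.2);t=manip.state()["tool_pos"];print("travel",(t-p0)[:2]@ey)
for n in("scene","top"):
    c=cams.capture(n);np.save(n+"2.npy",cloud(c));cv2.imwrite(f"pics/{n}2.png",c["image"])
    if n=="scene": cv2.imwrite("pics/s2crop.png",cv2.resize(c["image"][200:420,200:440],None,fx=2.5,fy=2.5,interpolation=cv2.INTER_CUBIC))
c=wrist();np.save("w3.npy",cloud(c));cv2.imwrite("pics/w3.png",c["image"])
E
```

```text
(7.49, array([0.5436, 0.035 , 0.1021]), array([0.2, 3.4, 0.2]), 0.0196) -1.3469415973486145 -3.081300923157034
(8.47, array([0.5266, 0.0821, 0.102 ]), array([-1.2,  1.4,  2. ]), 0.0203) 0.6147082640923575 -1.7561788446045934
(9.28, array([0.5133, 0.119 , 0.102 ]), array([-2.6,  1.1,  4.4]), 0.0198) 2.0983420148800542 -1.9498725375680848
travel -0.13929056943024318
```

View pics/w3.png

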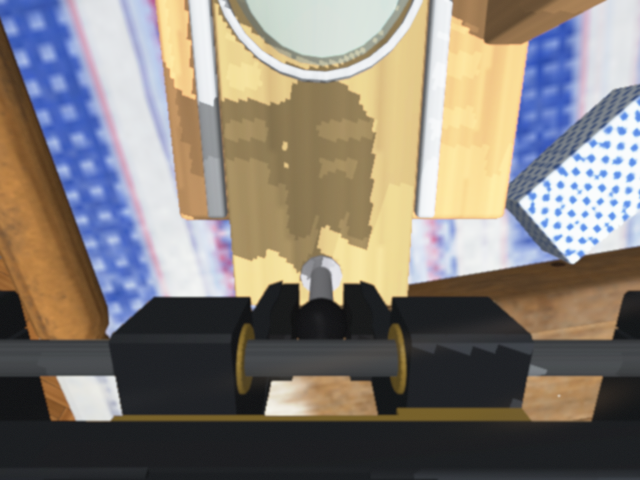

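View pics/s2crop.png

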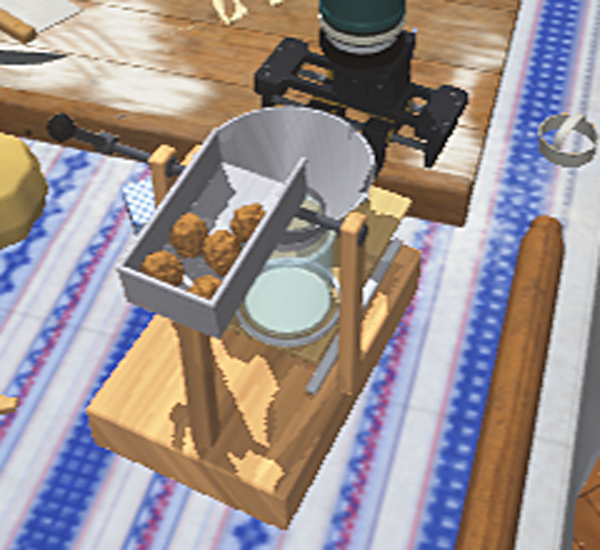

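The jar is under the funnel and has not shifted relative to the knob. I'll release it and check the knob-to-funnel distance from above with a better view of the funnel.

```bash
python3 - <<'E'
from h import *
from scipy.optimize import least_squares
manip.set_gripper(.04);t=manip.state()["tool_pos"];manip.move_linear(t+[0,0,.12],.15)
p=P(-.003,.16,.45);manip.move_linear(p,.2)
c=wrist();W=cloud(c).reshape(-1,3);cv2.imwrite("pics/w4.png",c["image"]);print(st())
def meas(W,nm):
    W=W[~np.isnan(W[:,0])];S=np.c_[(W[:,:2]-F)@ex,(W[:,:2]-F)@ey,W[:,2]]
    r=np.hypot(S[:,0],S[:,1]);f=S[(r<.09)&(r>.062)&(S[:,2]>.2315)&(S[:,2]<.241)]
    q=least_squares(lambda q:np.hypot(f[:,0]-q[0],f[:,1]-q[1])-q[2],[0,0,.07],loss='soft_l1',f_scale=.002).x
    k=S[(abs(S[:,0])<.03)&(abs(S[:,1]-.15)<.04)&(S[:,2]>.112)&(S[:,2]<.14)]
    g=least_squares(lambda q:np.linalg.norm(k-q,axis=1)-.011,k.mean(0)-[0,0,.01],loss='soft_l1',f_scale=.001).x
    print(nm,len(f),q.round(4),f.min(0).round(4),f.max(0).round(4),"knob",len(k),g.round(4),"dist",(g[:2]-q[:2]).round(4))
meas(W,"wrist")
W=cloud(cams.capture("top")).reshape(-1,3);meas(W,"top")
E
```

```text
(12.4, array([0.5169, 0.1072, 0.4482]), array([-0.2, -0.3, -1. ]), 0.04)
wrist 1967 [-0.0032 -0.001   0.0696] [-0.0756 -0.0408  0.2315] [0.0804 0.0711 0.2382] knob 204 [-0.0037  0.1482  0.1206] dist [-0.0004  0.1492]<stdin>:11: RuntimeWarning: Mean of empty slice.
  ret = um.true_divide(
Traceback (most recent call last):
ValueError: Initial guess is outside of provided bounds
```

View pics/w4.png

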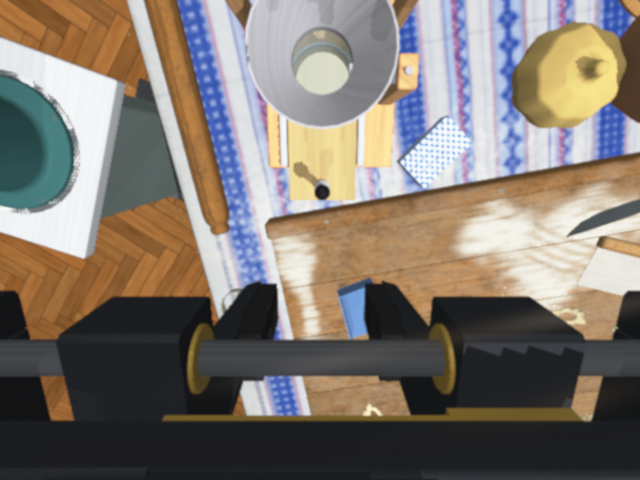

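The carriage is centred: the knob is 149–150 mm from the funnel axis. Next is the lever.

```bash
python3 - <<'E'
from h import *
from scipy.optimize import least_squares
for n in("top","scene"):
    W=np.load(n+".npy").reshape(-1,3);W=W[~np.isnan(W[:,0])];S=np.c_[(W[:,:2]-F)@ex,(W[:,:2]-F)@ey,W[:,2]]
    k=S[np.linalg.norm(S-[-.137,-.096,.303],axis=1)<.02]
    if len(k)<8: print(n,len(k));continue
    g=least_squares(lambda q:np.linalg.norm(k-q,axis=1)-.011,k.mean(0),loss='soft_l1',f_scale=.001).x;print(n,len(k),g.round(4))
manip.set_gripper(0)
p=P(-.139,-.145,.42);r=best(p,ey)[1];manip.move_pose(p,r);p[2]=.293;manip.move_linear(p,.12);print(st())
f0=manip.state()["contact_force"]
y=-.145
while y<-.105:
    y+=.003;manip.move_linear(P(-.139,y,.293),.03);s=manip.state();fy=(s["contact_force"]-f0)[:2]@ey
    if fy<-2: break
print("contact y",y,fy,st())
c=cams.capture("scene");cv2.imwrite("pics/s3.png",cv2.resize(c["image"][200:420,200:440],None,fx=2.5,fy=2.5))
E
```

```text
top 100 [-0.1369 -0.097   0.3024]
scene 119 [-0.1403 -0.0975  0.3041]
(15.62, array([0.5428, 0.4406, 0.2944]), array([ 0.2, -0.3,  0.9]), 0.0006)
contact y -0.12099999999999997 -4.245987852201435 (17.62, array([0.5499, 0.4192, 0.294 ]), array([-1.7,  3.5,  1.6]), 0.0002)
```

View pics/s3.png

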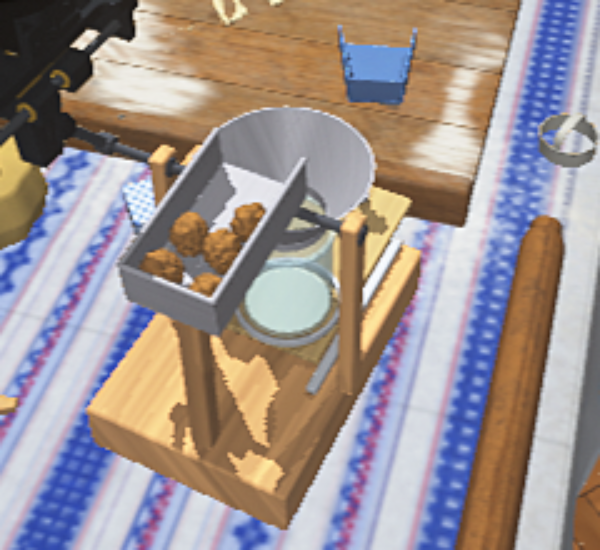

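The closed fingers are against the ball at the far left of the picture, and all five walnuts are still in the pan. Now I tip it slowly.

```bash
cat >> h.py <<'E'
def lev(th): 
    return P(-.139,-.097+.0483+.075*np.sin(th-.7)-.0235,.246+.075*np.cos(th-.7)-.010)
E
python3 - <<'E'
from h import *
for th in np.arange(.1,1.16,.15).tolist()+[1.18]:
    manip.move_linear(lev(th),.022);s=manip.state();print(round(th,2),st(),round(s["contact_force"][:2]@ey,1))
manip.dwell(1.)
c=cams.capture("scene");cv2.imwrite("pics/s4.png",cv2.resize(c["image"][180:420,180:460],None,fx=2.5,fy=2.5))
c=cams.capture("top");cv2.imwrite("pics/t4.png",cv2.resize(c["image"][190:350,160:400],None,fx=3,fy=3))
E
```

```text
0.1 (18.19, array([0.5521, 0.4134, 0.2995]), array([-3.4,  5.4,  3.5]), 0.0006) -6.2
0.25 (18.85, array([0.5556, 0.4044, 0.3057]), array([-2.5,  4.9,  5.2]), 0.0004) -5.5
0.4 (19.51, array([0.5596, 0.393 , 0.3081]), array([-0.8,  3.5,  3.8]), 0.0007) -3.5
0.55 (20.17, array([0.5632, 0.3815, 0.3095]), array([-1.5,  1.9,  1. ]), 0.0004) -2.3
0.7 (20.82, array([0.567 , 0.3713, 0.3108]), array([-1.5,  1.2,  0.3]), 0.0004) -1.6
0.85 (21.48, array([0.5708, 0.3608, 0.3099]), array([ 1. , -0.1,  0.6]), 0.0002) 0.4
1.0 (22.14, array([0.5744, 0.3505, 0.3073]), array([0.1, 0.5, 0.4]), 0.0003) -0.4
1.15 (22.8, array([0.5779, 0.3407, 0.3033]), array([0.9, 0.5, 0.8]), 0.0006) -0.2
1.18 (23.05, array([0.5786, 0.339 , 0.3024]), array([-0.3, -0.1, -0.8]), 0.0006) -0.0
```

View pics/s4.png

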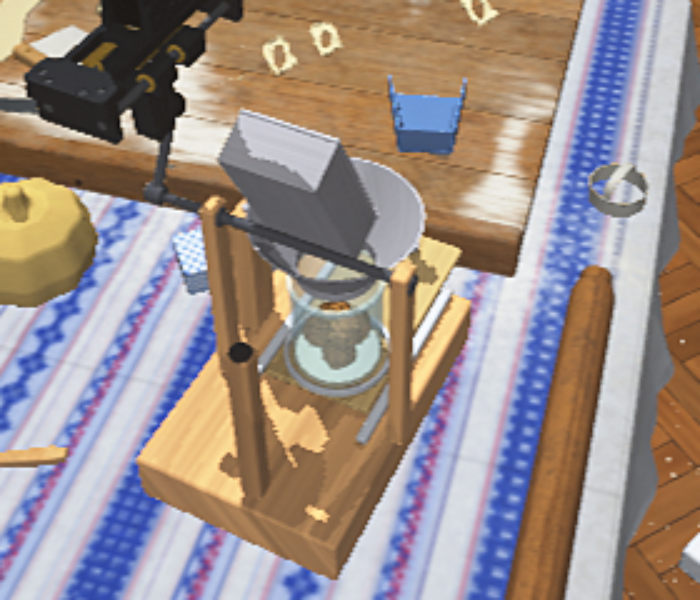

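The pan is tipped right over and walnuts are lying in the jar at (335,330). I'll lower the pan under control, draw back, and check by combined crops.

```bash
python3 - <<'E'
from h import *
manip.dwell(.5)
for th in(.95,.7,.45,.2,0): manip.move_linear(lev(th),.035)
manip.move_linear(lev(0)+np.array([*(-.025*ey),0]),.06);print(st())
p=manip.state()["tool_pos"];p[2]=.42;manip.move_linear(p,.15)
manip.dwell(.8)
a=cams.capture("scene");b=cams.capture("top")
W=cloud(b).reshape(-1,3);S=np.c_[(W[:,:2]-F)@ex,(W[:,:2]-F)@ey,W[:,2]]
k=S[(abs(S[:,0]+.137)<.02)&(abs(S[:,1]+.097)<.03)&(S[:,2]>.295)&(S[:,2]<.33)];print("lever",len(k),k.mean(0) if len(k) else 0)
A=cv2.resize(a["image"][230:400,230:390],(480,510));B=cv2.resize(b["image"][220:330,170:275],(310,325))
o=np.zeros((510,795,3),np.uint8);o[:,:480]=A;o[:325,482:792]=B;cv2.imwrite("pics/c5.png",o)
E
```

```text
(28.48, array([0.542 , 0.441 , 0.2934]), array([-0.3, -0.4,  0.4]), 0.0002)
lever 69 [-0.13414426 -0.09754852  0.30936252]
```

View pics/c5.png

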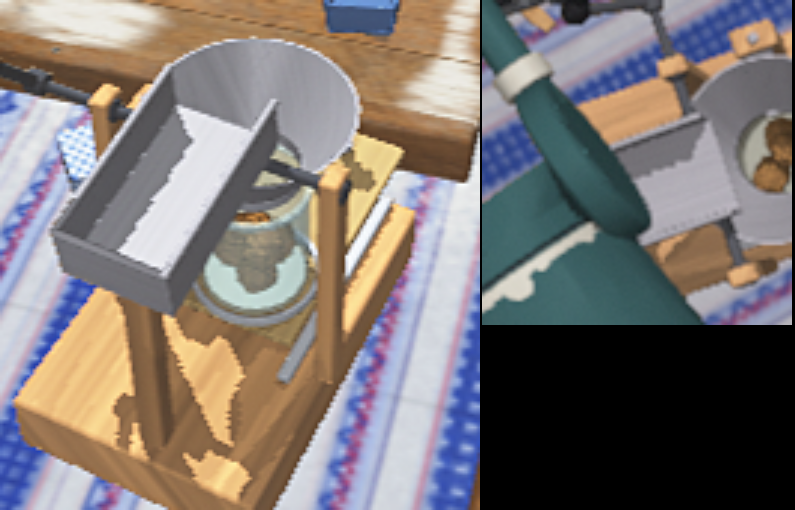

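The pan is empty and back at rest, with nothing lying in the funnel and the walnuts inside the jar. I'll check their height through the funnel, then grip the knob again and draw the carriage out.

```bash
python3 - <<'E'
from h import *
g=np.array([.5133,.1190,.102]);up=g+[0,0,.35]
r=best(up,ex)[1];manip.set_gripper(.05);manip.move_pose(up,r)
def funnel(c):
    W=cloud(c).reshape(-1,3);S=np.c_[(W[:,:2]-F)@ex,(W[:,:2]-F)@ey,W[:,2]];z=S[np.hypot(S[:,0],S[:,1])<.027,2];z=z[~np.isnan(z)];return len(z),np.percentile(z,[5,50,99,100]) if len(z) else None
h=funnel(cams.capture("top"));print("top",h);w=funnel(wrist());print("wrist",w)
if max(x[1][2] if x[0] else 0 for x in(h,w))>.16: raise SystemExit("too high")
manip.move_linear(g+[0,0,.12],.25);manip.move_linear(g,.1);print(st());manip.set_gripper(0,20);print(st())
if manip.state()["gripper_width"]<.015: raise SystemExit("no grip")
for k in(.07,.136):
    q=g.copy();q[:2]+=k*ey;manip.move_linear(q,.06);f=manip.state()["contact_force"][:2];print(st(),f@ex,f@ey)
E
```

```text
top (353, array([0.06667598, 0.10913808, 0.13275492, 0.13535938]))
wrist (1293, array([0.06724924, 0.11409724, 0.13086943, 0.13239603]))
(34.98, array([0.514 , 0.1191, 0.1028]), array([ 0.5,  0.3, -0.6]), 0.0501)
(35.54, array([0.5133, 0.1189, 0.1023]), array([-1.3, -0.4,  2.8]), 0.0201)
(36.86, array([0.5375, 0.052 , 0.1022]), array([-1.7, -1.7,  4.9]), 0.0198) 2.185830501321669 1.0389028199696109
(38.11, array([ 0.5597, -0.0092,  0.1022]), array([-1.5, -1.3,  4. ]), 0.0201) 1.8816960272575238 0.6857531652011033
```

Now release, retreat and check the jar numerically: rim height and tilt, position, and walnuts.

```bash
python3 - <<'E'
from h import *
from scipy.optimize import least_squares
manip.set_gripper(.05);p=manip.state()["tool_pos"];manip.move_linear(p+[0,0,.12],.15)
manip.move_linear(P(-.003,.2,.45),.25);manip.dwell(.3)
c=wrist();W=cloud(c);img=c["image"];S=np.concatenate([((W[...,:2]-F)@np.stack([ex,ey],1)),W[...,2:]],-1)
s=S.reshape(-1,3);j=s[(abs(s[:,0])<.06)&(s[:,1]>.07)&(s[:,1]<.2)&(s[:,2]>.156)&(s[:,2]<.172)]
q=least_squares(lambda q:np.hypot(j[:,0]-q[0],j[:,1]-q[1])-q[2],[0,.137,.042],loss='soft_l1',f_scale=.002).x
print("jar",q,len(j),"plane",np.linalg.lstsq(np.c_[j[:,:2],np.ones(len(j))],j[:,2],rcond=None)[0])
k=s[(abs(s[:,0])<.03)&(s[:,1]>.26)&(s[:,1]<.31)&(s[:,2]>.112)&(s[:,2]<.14)];print("knob",k.mean(0))
inn=(np.hypot(S[...,0]-q[0],S[...,1]-q[1])<.036);z=S[...,2]
m=(inn&(z>.078)&(z<.16));print("walnut px",m.sum(),"of",inn.sum(),"max z",np.nanmax(z[inn]))
# volume occupied from local height maxima
zz=np.where(m,z,0).astype(np.float32);d=cv2.dilate(cv2.GaussianBlur(zz,(3,3),0),np.ones((13,13)))
pk=np.argwhere((cv2.GaussianBlur(zz,(3,3),0)==d)&m);print([S[a,b].round(3).tolist() for a,b in pk])
f=s[(np.hypot(s[:,0],s[:,1])<.03)];print("funnel hole z",np.nanpercentile(f[:,2],[50,99]))
c2=cams.capture("top");np.save("top_end.npy",cloud(c2))
a=np.load("top_img.npy").astype(int);dd=np.abs(c2["image"].astype(int)-a).sum(2)
for n,(u,v) in dict(scoop=(397,200),box=(288,198),cutter=(425,282)).items(): print(n,dd[v-20:v+20,u-20:u+20].mean())
cv2.imwrite("pics/end.png",img);print(st())
# brown pixels (walnut colour) on table around the stand, end vs start
E
```

```text
jar [-0.00464252  0.13526687  0.03977064] 855 plane [ 0.00020695 -0.0003703   0.1620409 ]
knob [-0.00399596  0.2821933   0.12786257]
walnut px 1305 of 1946 max z 0.1327482437496495
[[0.011, 0.117, 0.131], [-0.006, 0.142, 0.121]]
funnel hole z [0.05373349 0.17972873]
scoop 125.2225
box 22.49375
cutter 83.17875
(41.19, array([0.5309, 0.0694, 0.4495]), array([-0.7,  0. ,  1.4]), 0.0496)
```

```bash
python3 - <<'E'
from h import *
manip.set_joints([-1.148,.264,1.604,0,1.274,-.037])
for n in("top","scene"):
    c=cams.capture(n);W=cloud(c);A=np.load(n+".npy")
    D=((np.nan_to_num(np.abs(W-A).max(-1))>.012)).astype(np.uint8)
    D=cv2.morphologyEx(D,cv2.MORPH_OPEN,np.ones((3,3)))
    k,_,s,ct=cv2.connectedComponentsWithStats(D)
    for i in range(1,k):
        u,v=ct[i].round().astype(int);p=W[v,u];print(n,s[i].tolist(),((p[:2]-F)@ex).round(3),((p[:2]-F)@ey).round(3),p[2].round(3),"was z",A[v,u,2].round(3))
    im=np.load(n+"_img.npy").astype(int)
    if n=="top":
        dd=np.abs(c["image"].astype(int)-im).sum(2)
        for m,(u,v) in dict(scoop=(397,200),box=(288,198),cutter=(425,282)).items(): print(m,dd[v-20:v+20,u-20:u+20].mean())
print(st())
E
```

```text
top [314, 241, 27, 27, 415] 0.001 0.142 0.116 was z 0.068
top [208, 275, 13, 12, 130] -0.017 -0.121 0.243 was z 0.275
top [193, 279, 12, 13, 128] -0.02 -0.155 0.245 was z nan
top [211, 286, 27, 15, 271] 0.015 -0.11 0.248 was z 0.264
top [196, 297, 14, 12, 127] 0.02 -0.162 0.241 was z 0.272
top [636, 348, 4, 4, 14] 0.44 0.718 0.254 was z 0.318
scoop 3.5675
box 2.7775
cutter 2.86625
scene [254, 0, 3, 2, 6] -1.634 2.304 0.034 was z 0.044
scene [402, 0, 3, 2, 6] -0.818 3.011 -0.041 was z -0.035
scene [426, 0, 3, 2, 6] -0.645 3.029 -0.027 was z -0.017
scene [478, 0, 4, 2, 8] -0.284 3.074 0.0 was z -0.007
scene [233, 3, 3, 3, 9] -1.776 2.255 0.005 was z 0.009
scene [435, 4, 3, 3, 9] -0.578 3.042 -0.056 was z -0.051
scene [473, 14, 3, 3, 9] -0.309 3.098 -0.106 was z -0.099
scene [424, 19, 3, 4, 12] -0.641 3.032 -0.163 was z -0.169
scene [492, 21, 5, 3, 15] -0.166 3.135 -0.146 was z -0.136
scene [488, 22, 3, 3, 9] -0.197 3.119 -0.152 was z -0.147
scene [287, 24, 3, 3, 9] -1.404 2.334 -0.106 was z -0.095
scene [454, 24, 3, 3, 9] -0.426 3.076 -0.183 was z -0.173
scene [489, 26, 3, 3, 9] -0.18 
[... 3941 characters left out ...]
-0.108 2.545 -0.749 was z -0.775
scene [613, 141, 4, 4, 14] 0.835 2.905 -0.75 was z -0.775
scene [446, 146, 3, 3, 9] -0.189 2.335 -0.749 was z -0.768
scene [608, 147, 3, 3, 9] 0.809 2.817 -0.758 was z -0.771
scene [638, 154, 2, 4, 8] 0.988 2.802 -0.766 was z -0.756
scene [624, 158, 5, 4, 16] 0.919 2.724 -0.773 was z -0.764
scene [627, 165, 3, 3, 9] 0.924 2.609 -0.752 was z -0.763
scene [497, 167, 3, 3, 9] 0.175 2.239 -0.763 was z -0.747
scene [267, 282, 38, 26, 498] -0.008 -0.099 0.249 was z 0.279
scene [257, 300, 16, 13, 154] -0.03 -0.138 0.245 was z 0.27
scene [276, 311, 11, 8, 75] 0.005 -0.141 0.244 was z 0.273
(43.92, array([ 0.3004, -0.6045,  0.2391]), array([-0.6,  0.1, -0. ]), 0.0501)
```

The only changes on the table are the emptied pan and the filled jar. The bystanders have not moved and there are no stray walnuts.

```bash
python3 -c "
from h import *
print(order.close_job())"
```

```text
the job is handed in; nothing more can be done
None
```

The job is handed in at about 44 s: the pan is empty and back at rest, the filled jar stands upright in its seat about 135 mm from the funnel axis, and no bystander moved. I infer all five walnuts are in the jar because none were left in the pan, the funnel or on the table; I did not count them one by one.

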